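Sort the saw and router set-up parts into their trays

ROBOT

A 6-joint arm with a two-finger parallel gripper is mounted at the origin on the work surface. World frame = base frame: x ahead of the robot, y to its left, z up, the work surface at z = 0. Lengths are in m, angles in degrees, forces in N, time in s.
With the tool pointing down it reaches from about 0.3 to 0.75 m from the base axis. Payload 8.5 kg.
Tool frame: the origin (TCP) lies midway between the tips of the shut fingers; the grasp point (between the pads) lies 19 mm behind it; z points along the fingers, y is the line along which they close (so a half turn about z gives the same grasp; the last joint's range is limited). The gripper opens to 85 mm and grips with 20 to 120 N. Pads are 22 mm wide; open, the fingers measure 114 mm over their backs; the gripper's body (76 mm by 85 mm) begins 54 mm behind the grasp point. The pads swing forward as they close: fully open they stand 13 mm farther back than shut.
Start: joints at [-87.279, 21.807, 74.336, -0, 83.858, -12.336], TCP at [0.143, -0.531, 0.2] pointing down, gripper open.
Joint ranges: [-178.18, 178.18], [-50.72, 133.34], [12.68, 142.11], [-81.47, 261.47], [9.98, 163.14], [-165.26, 165.26]. Speed limits (degrees/s): [136.94, 136.94, 180, 180, 180, 180].

INTERFACE

Orientations are given as a 3x3 rotation matrix whose columns are the frame's x, y, z axes.
In Python, from rig import monitor, optics, close_job, models gives the robot as it stands.
- The arm moves only by the tool step_arm, never from a script. Its arguments are lists of equal length, an entry for each row: "fingers": the closure, from -1 (fully open) to 1 (shut); "travel": the shift along the tool's x, y, z scaled (see below), a list of three; "twist": the turn about the tool's z scaled (see below). In form: {"fingers": [fingers, ...], "travel": [[tx, ty, tz], ...], "twist": [twist, ...]}. A call has 1 to 10 rows; each row shifts and turns the commanded pose from where the row before left it, along the tool's axes as they then stand; what a row does not reach is not made up. The controller multiplies each number of a shift by 100 mm and each number of a turn by pi rad. A row lasts 1/8 s, in which the tool goes at most 62.5 mm and 10.7 degrees, less where a joint would pass 70% of its speed; a pose out of reach is approached as far as the arm can. A call with a number of a shift or a turn outside -1 to 1 is refused whole. A call with a gripper value outside its range is refused whole. The fingers move at their own pace and stop on an object; "force" is the grip in N (left out, the last holds). Time passes only in rows, so rows that do not move let the fingers close. It gives the time, the measured TCP pose, the force, the opening and the grip force at its end, in the units of the state.
- monitor.observe(): the state, without advancing time (a new reading comes with each control period).
- optics.get_image(name): name is "side" or "top" or "wrist"; returns (picture, depth): 400x640x3 uint8, blue, green, red; 400x640 float32, m along the optical axis (not along the pixel's ray), 0 where there is no reading.
- optics.get_calibration(name): a dict with "vertical_fov" (degrees; the focal length in pixels is half the picture's height over the tangent of half this angle, whatever the lens; pixels are square), "cx", "cy" (the principal point, pixels), "distortion" ([k1, k2, p1, p2, k3] as OpenCV has them; the pictures are not rectified), "world_from_camera" (4x4, takes a point from camera to world coordinates). Camera axes: x right, y up, looking along -z (the intrinsics and any distortion apply to the point x, -y, -z); pixel columns grow to the right and rows downward; lengths in m; the calibration is good to about 2 mm. A picture is of the moment at which its call begins: read the wrist's pose just before it. get_calibration takes no time and is no camera call; for the wrist camera it gives the pose at the moment of the call.
- close_job(): hands the job in; it is judged then, once.
Trained networks look in the newest picture that a camera, given by its name, has taken for a name from the list of things; names that differ only in an ending like _2 or _b are one class to them, and where a whole thing is asked for, a point or a joint stands for the part that bears it (a point fixed in the world has none). Each returns a list of dicts, best first, with "confidence" (0 to 1); they miss things now and then, are a little off and sometimes report something else, mostly with a low value. They report only what shows in the picture. A call takes as long as a camera call.
- models.trace(camera, query): "mask" (400x640 bool, what is visible of it) and "point" ([column, row] in pixels, amid what is visible of it).
- models.landmark_of(camera, query): "point" ([column, row] in pixels: a listed point, or the origin of a listed thing).
The state is a dict: "time_s": time; "q": joint angles; "qvel": joint speeds; "joint_efforts": joint torques, N m; "position": TCP position; "tool_rot": TCP orientation; "ft_force": force on the tool from outside, world axes, zero at the start; "wrist_torque": the same for the moment, N m; "grip_width": finger opening in m; "gripper_force": force on a finger pad.
Only numpy, scipy, OpenCV 4.12 (cv2) and the standard library are available. Lean on these libraries where they do the work, as an engineer would, in place of code of your own. Each camera call takes 0.05 s, during which the arm holds its last target. There are 200 camera calls.

TASK

Sort the five loose set-up parts on the bench into the plywood trays: both collet nuts into the tray with the sample collet nut, both clamping knobs into the tray with the sample knob, and the fence stop into the tray with the sample stop. Set each part down without dropping it, the same way up as it was and flat on the tray floor, and leave the tape measure and the sanding block where they lie.

Things in the scene. Friction and masses are not known exactly. Their poses are not given: they have to be found in the camera images.
- nut_a: First steel collet nut of a router spindle: a round ring lying flat, 42 mm outer diameter, 24 mm high, bore about 26 mm, dark notches round its rim, about 130 g. Origin: centre of its underside, z up; round, so its yaw is of no matter. It starts on the bench, in a loose row with the other loose things.
- nut_b: Second steel collet nut of a router spindle: a round ring lying flat, 42 mm outer diameter, 24 mm high, bore about 26 mm, dark notches round its rim, about 130 g. Origin: centre of its underside, z up; round, so its yaw is of no matter. It starts on the bench, in a loose row with the other loose things.
- knob_a: First black six-lobed clamping knob standing on its head with its steel stud pointing up: head 40 mm diameter and 22 mm high, above it a 3 mm collar and an 8 mm stud, 47 mm high in all, about 60 g. It can be gripped across the head at any yaw. Origin: centre of the underside, z up along the stud. It starts on the bench, in a loose row with the other loose things.
- knob_b: Second black six-lobed clamping knob standing on its head with its steel stud pointing up: head 40 mm diameter and 22 mm high, above it a 3 mm collar and an 8 mm stud, 47 mm high in all, about 60 g. It can be gripped across the head at any yaw. Origin: centre of the underside, z up along the stud. It starts on the bench, in a loose row with the other loose things.
- stop: Fence stop: aluminium block 67 mm long (with a black rubber pad on one end), 30 mm wide, 26 mm high, dark slot and screw head on its top, about 150 g. Origin: centre of its underside, x along its length towards the rubber pad, z up. It starts on the bench in a loose row with the other loose things, its length within 0.5 rad of world x.
- nut_tray: The collet nuts' tray: fixed open plywood tray, outside 170 (x) x 150 (y) x 20 mm high, walls and floor 4 mm. Origin: centre of its underside, z up, x roughly away from the robot (within 0.12 rad). One of four like trays in a row beyond the loose parts, in changing order (the pencil tray is not needed). Holds a sample collet nut fixed to its floor, centred 57 mm along +x.
- knob_tray: The clamping knobs' tray: fixed open plywood tray, outside 170 (x) x 150 (y) x 20 mm high, walls and floor 4 mm. Origin: centre of its underside, z up, x roughly away from the robot (within 0.12 rad). One of four like trays in a row beyond the loose parts, in changing order (the pencil tray is not needed). Holds a sample knob, stud up (47 mm high), fixed to its floor, centred 57 mm along +x.
- stop_tray: The fence stop's tray: fixed open plywood tray, outside 170 (x) x 150 (y) x 20 mm high, walls and floor 4 mm. Origin: centre of its underside, z up, x roughly away from the robot (within 0.12 rad). One of four like trays in a row beyond the loose parts, in changing order (the pencil tray is not needed). Holds a sample fence stop fixed to its floor, centred 57 mm along +x, its length along y.
- tape_measure: Bystander: yellow tape measure lying on the bench among the loose parts, 64 x 60 x 34 mm high, to be left alone. Origin: centre of its underside.
- sanding_block: Bystander: brown cork sanding block lying on the bench among the loose parts, 70 x 40 x 25 mm high, its length within 0.3 rad of world x, to be left alone. Origin: centre of its underside.

How it is judged:
By the outcome, as a careful person would: the job done as asked, in the order asked, and still so for the second after the job is handed in, with the robot touching nothing.
It also fails if it takes over 125 s, if anything falls off the work surface, if the arm or the gripper's body presses on something with over 40 N, if the wrist force passes 120 N, or if a joint passes its speed limit or range.

## Working session

There is one attempt and no reset: what is moved stays moved. The work goes in short steps, Python scripts to look and compute and a tool call to move; the robot and the scene stay as the last step left them, time stands still between calls to the robot, and variables do not carry over. Pictures are saved under pics/ and viewed, at most 14 in all, crops included, and the job is handed in when it is done.

Besides the shell and the picture viewer there is one more tool, called after "Call:" by a JSON object that holds its "name" and its "arguments". step_arm: Moves the arm, as the interface text tells. Its arguments: {"type":"object","properties":{"fingers":{"type":"array","items":{"type":"number"}},"travel":{"type":"array","items":{"type":"array","items":{"type":"number"}}},"twist":{"type":"array","items":{"type":"number"}},"force":{"type":"number"}},"required":["fingers","travel","twist"]}

```bash
mkdir -p pics; ls
cat > h.py <<'E'
import numpy as np, cv2
from rig import monitor, optics, close_job, models
def cal(name):
    c=optics.get_calibration(name); f=200/np.tan(np.radians(c["vertical_fov"])/2)
    K=np.array([[f,0,c["cx"]],[0,f,c["cy"]],[0,0,1.]]); return K,np.array(c["distortion"],float),np.array(c["world_from_camera"])
def rays(name,px):
    K,D,T=cal(name)
    u=cv2.undistortPoints(np.array(px,float).reshape(-1,1,2),K,D).reshape(-1,2)
    d=np.c_[u[:,0],-u[:,1],-np.ones(len(u))]
    return T[:3,3],d@T[:3,:3].T
def at_z(name,px,z):
    o,d=rays(name,px); return o+d*((z-o[2])/d[:,2])[:,None]
def cloud(name,mask,depth):
    r,c=np.nonzero(mask&(depth>0)); o,d=rays(name,np.c_[c,r]); return o+d*depth[r,c][:,None]
E
python3 - <<'E'
from h import *
s=monitor.observe(); print(s["time_s"],s["position"],s["tool_rot"],s["grip_width"])
for n in ["top","side"]:
    p,d=optics.get_image(n); cv2.imwrite(f"pics/{n}0.png",p)
    K,D,T=cal(n);print(n,T[:3,3].round(3),K[0,0],D)
    if n=="top":
        for q in ["nut_a","knob_a","stop","nut_tray","knob_tray","stop_tray","tape_measure","sanding_block"]:
            for r in models.trace(n,q)[:5]:
                c=cloud(n,r["mask"],d)
                print(q,round(r["confidence"],2),np.round(r["point"]),r["mask"].sum(),np.median(c,0).round(4),c.min(0).round(3),c.max(0).round(3))
E
```

```text
pics
0.0 [ 0.1428424  -0.53077716  0.19951419] [[ 9.65675679e-01  2.59750797e-01 -8.32487337e-05]
 [ 2.59750643e-01 -9.65674644e-01  1.44436574e-03]
 [ 2.94783961e-04 -1.41641278e-03 -9.99998953e-01]] 0.08523699415155017
top [0.291 0.    0.993] 426.42735200486 [-0.02487285  0.          0.          0.          0.        ]
nut_a 0.71 [276. 242.] 207 [0.4144 0.1068 0.0225] [ 0.394  0.086 -0.003] [0.438 0.127 0.028]
nut_a 0.64 [410. 216.] 219 [ 0.4565 -0.2114  0.0218] [ 0.437 -0.232 -0.003] [ 0.477 -0.192  0.028]
knob_a 0.74 [371. 236.] 212 [ 0.4221 -0.1157  0.0215] [ 0.405 -0.135 -0.001] [ 0.443 -0.099  0.049]
knob_a 0.7 [319. 222.] 195 [ 0.4618 -0.0046  0.0214] [ 0.446 -0.023 -0.003] [0.483 0.014 0.049]
nut_tray 0.83 [430. 153.] 4293 [ 0.6246 -0.2861  0.0045] [ 0.537 -0.36  -0.004] [ 0.712 -0.209  0.032]
knob_tray 0.61 [194. 163.] 4500 [0.6316 0.2975 0.0043] [ 0.545  0.221 -0.004] [0.728 0.374 0.053]
knob_tray 0.41 [413. 223.] 229 [ 0.4559 -0.2135  0.0215] [ 0.437 -0.239 -0.005] [ 0.476 -0.192  0.028]
stop_tray 0.66 [274. 167.] 4511 [0.6168 0.1034 0.0043] [ 0.524  0.019 -0.006] [0.712 0.187 0.035]
tape_measure 0.9 [466. 246.] 811 [ 0.3849 -0.3308  0.0333] [ 0.35  -0.369  0.008] [ 0.422 -0.301  0.039]
sanding_block 0.82 [182. 268.] 661 [0.381  0.3192 0.0239] [ 0.346  0.296 -0.004] [0.421 0.357 0.029]
sanding_block 0.34 [275. 167.] 4245 [0.6167 0.1015 0.0043] [ 0.526  0.021 -0.003] [0.706 0.179 0.035]
side [ 0.017 -0.463  0.445] 388.3743962275357 [-0.05400094  0.          0.          0.          0.        ]
```

View pics/top0.png

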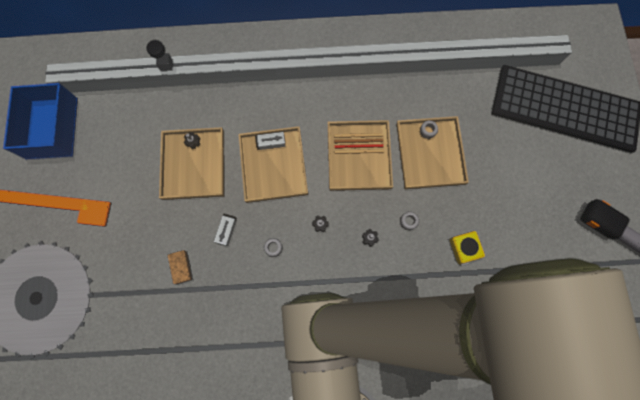

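Run:
```python
from h import *
p,d=optics.get_image("top")
c=cloud("top",np.ones_like(d,bool),d)
def comp(zl,zh,x0,x1,cond=None):
    m=(c[:,2]>zl)&(c[:,2]<zh)&(c[:,0]>x0)&(c[:,0]<x1); P=c[m]
    # rasterise 2mm
    g=np.zeros((300,500),np.uint8); i=((P[:,0]-.2)/.002).astype(int); j=((P[:,1]+.5)/.002).astype(int)
    ok=(i>=0)&(i<300)&(j>=0)&(j<500); g[i[ok],j[ok]]=1; g=cv2.dilate(g,np.ones((3,3)))
    n,l=cv2.connectedComponents(g)
    for k in range(1,n):
        Q=P[ok][l[i[ok],j[ok]]==k]
        if len(Q)>40:
            (a,b),(w,h),t=cv2.minAreaRect(Q[:,:2].astype(np.float32)); print(len(Q),"mean",Q.mean(0).round(4),"rect",round(a,4),round(b,4),round(w,3),round(h,3),round(t,1))
print("row");comp(.015,.06,.3,.51)
print("trays");comp(.015,.06,.51,.8)
```

```text
row
581 mean [0.3814 0.321  0.024 ] rect 0.3817 0.3225 0.07 0.042 13.0
788 mean [ 0.386  -0.3325  0.0328] rect 0.3868 -0.3349 0.064 0.061 13.2
177 mean [0.4141 0.1065 0.023 ] rect 0.4154 0.1066 0.042 0.04 41.6
194 mean [ 0.4234 -0.1175  0.0231] rect 0.4236 -0.1182 0.038 0.034 6.1
420 mean [0.4613 0.2156 0.0252] rect 0.4625 0.2163 0.031 0.07 71.4
178 mean [ 0.4565 -0.2111  0.0224] rect 0.4579 -0.2119 0.041 0.041 41.4
189 mean [ 0.4628 -0.0048  0.0231] rect 0.4639 -0.0041 0.037 0.035 86.0
trays
895 mean [0.6413 0.104  0.0234] rect 0.6174 0.1012 0.172 0.15 4.1
743 mean [ 0.6373 -0.2847  0.0208] rect 0.6238 -0.2847 0.172 0.15 1.0
510 mean [ 0.6297 -0.1121  0.0193] rect 0.6275 -0.1095 0.15 0.172 87.7
728 mean [0.6457 0.2984 0.0211] rect 0.6318 0.2979 0.153 0.172 89.8
542 mean [ 0.7456 -0.4823  0.0191] rect 0.7475 -0.4765 0.051 0.104 89.9
```

The picture shows, left to right, the knob, stop, pencil and nut trays (about columns 192, 273, 360 and 431). The loose stop is at (225,230), the nuts at (273,247) and (410,220), and the knobs at (320,224) and (370,237). The depth clusters agree with the sizes given. I'll start with the nut at (0.457, -0.212).

Call:
{"name": "step_arm", "arguments": {"fingers": [-1,-1,-1,-1,-1,-1,-1,-1,-1,-1], "travel": [[0,0,0],[0,0,0],[0.393,-0.399,0.1],[0.393,-0.399,0.1],[0.393,-0.399,0.1],[0.393,-0.399,0.1],[0.393,-0.399,0.1],[0.393,-0.399,0.1],[0.393,-0.399,0.1],[0.393,-0.399,0.1]], "twist": [0.042,0.042,0,0,0,0,0,0,0,0], "force": 50}}

```text
time_s: 1.8
position: [0.4589, -0.2109, 0.12]
tool_rot: [[1.0, -0.001, 0.0], [-0.001, -1.0, -0.0], [0.0, 0.0, -1.0]]
ft_force: [-0.2, -1.3, -0.5]
grip_width: 0.0858
gripper_force: 0.0
```

Run:
```python
from h import *
s=monitor.observe(); print(s["position"])
p,d=optics.get_image("wrist"); cv2.imwrite("pics/w1.png",p)
for r in models.trace("wrist","nut_b")[:3]:
    c=cloud("wrist",r["mask"],d); c=c[(c[:,2]>.017)&(c[:,2]<.035)]
    if len(c)>20: print(round(r["confidence"],2),r["point"],len(c),c.mean(0).round(4),cv2.minAreaRect(c[:,:2].astype(np.float32)))
```

```text
[ 0.45885476 -0.21087703  0.11999436]
0.87 [43.2, 229.4] 777 [0.4144 0.1073 0.0215] ((0.41281184554100037, 0.1088978573679924), (0.038845498114824295, 0.042415205389261246), 64.37334442138672)
0.57 [323.6, 198.7] 819 [ 0.4601 -0.2083  0.0217] ((0.45869991183280945, -0.20824888348579407), (0.039712369441986084, 0.04063332825899124), 43.7652587890625)
```

View pics/w1.png

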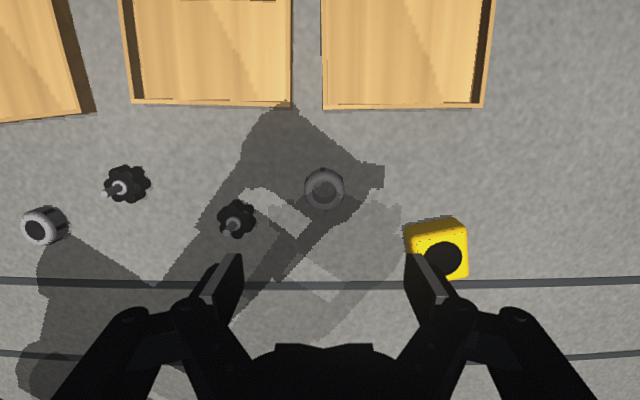

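The wrist picture shows the nut at (323,189) with clear space around it. Both cameras agree to about 2 mm, so I'll go down and grip.

Call:
{"name": "step_arm", "arguments": {"fingers": [-1,-1,-1,-1,1,1,1,1,1], "travel": [[0,0,0.4],[0,0,0.4],[0,0,0.25],[0,0,0.11],[0,0,0],[0,0,0],[0,0,0],[0,0,0],[0,0,0]], "twist": [0,0,0,0,0,0,0,0,0], "force": 50}}

```text
time_s: 3.02
position: [0.4577, -0.2123, 0.0043]
tool_rot: [[1.0, -0.001, 0.0], [-0.001, -1.0, -0.0], [0.0, 0.0, -1.0]]
ft_force: [0.3, 0.0, -0.2]
grip_width: 0.0003
gripper_force: 0.0
```

Run:
```python
from h import *
for n in ["wrist","side","top"]:
    p,d=optics.get_image(n); cv2.imwrite(f"pics/{n}2.png",p)
a=cv2.imread("pics/wrist2.png");b=cv2.imread("pics/side2.png")
cv2.imwrite("pics/m2.png",cv2.resize(np.vstack([a,b]),(480,600)))
```

```text
(no output)
```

View pics/m2.png

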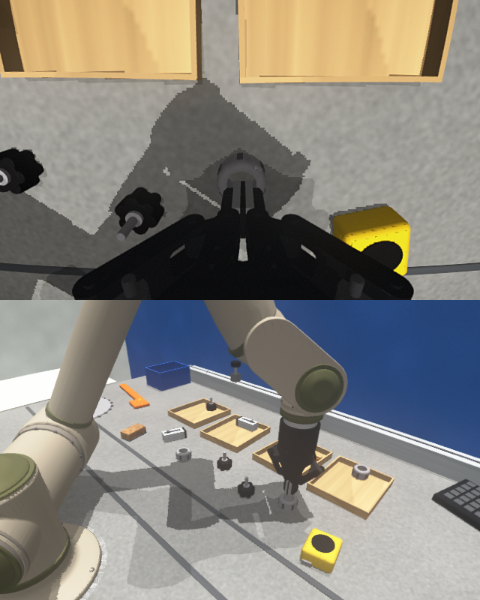

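Run:
```python
from h import *
p,d=optics.get_image("wrist"); print(monitor.observe()["position"],monitor.observe()["ft_force"])
cv2.imwrite("pics/c3.png",cv2.resize(p[170:350,220:430],None,fx=3,fy=3))
for n in ["wrist","top"]:
  if n=="top": p,d=optics.get_image("top")
  for r in models.trace(n,"nut_b")[:3]:
    c=cloud(n,r["mask"],d)
    print(n,round(r["confidence"],2),r["point"],len(c),np.median(c,0).round(4),np.percentile(c,3,0).round(3),np.percentile(c,97,0).round(3))
```

```text
[ 0.4576392  -0.21222024  0.00412674] [ 0.69939219 -0.21947254  0.09516902]
wrist 0.68 [322.0, 228.5] 2232 [ 0.4689 -0.2105  0.0217] [ 0.448 -0.23  -0.001] [ 0.478 -0.192  0.024]
wrist 0.34 [22.1, 227.1] 2775 [ 0.4652 -0.0145  0.017 ] [ 0.447 -0.023  0.001] [0.48  0.001 0.024]
top 0.5 [181.5, 267.8] 664 [0.3802 0.3188 0.0237] [0.348 0.298 0.001] [0.414 0.343 0.028]
```

View pics/c3.png

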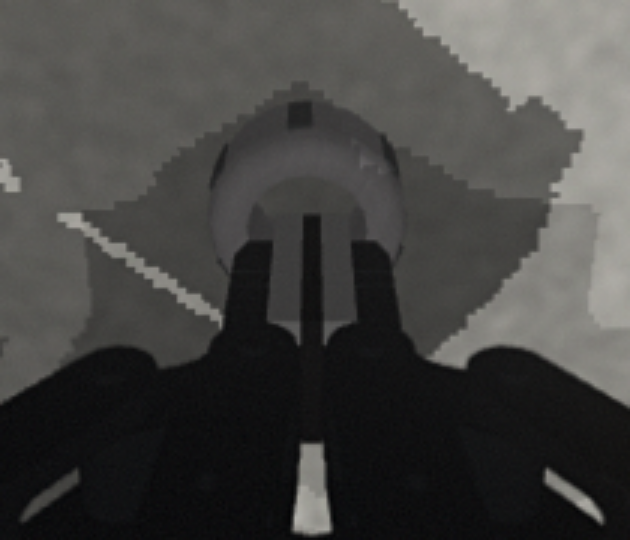

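Run:
```python
from h import *
p,d=optics.get_image("wrist")
o,dr=rays("wrist",[[c,r] for r in range(200,350,6) for c in (307,317,324,330,342)])
k=0
for r in range(200,350,6):
    print(r,*[np.round((o+dr[k+i]*d[r,c])*1000).astype(int).tolist() for i,c in enumerate((307,317,324,330,342))]); k+=5
```

```text
200 [479, -201, -1] [479, -208, 0] [478, -212, -2] [478, -216, -1] [479, -224, 0]
206 [474, -201, -1] [478, -208, 9] [478, -212, 9] [477, -216, 6] [474, -224, -1]
212 [475, -202, 12] [477, -208, 17] [478, -212, 20] [477, -216, 17] [473, -224, 7]
218 [474, -202, 20] [475, -208, 22] [475, -212, 22] [475, -216, 22] [474, -223, 19]
224 [472, -202, 24] [472, -208, 23] [472, -212, 23] [472, -216, 23] [472, -223, 23]
230 [468, -202, 23] [457, -208, -1] [457, -212, 0] [457, -216, -1] [468, -223, 23]
236 [452, -200, -1] [453, -207, 0] [453, -212, 0] [452, -217, -2] [464, -223, 24]
242 [449, -201, 2] [468, -208, 38] [468, -212, 39] [468, -215, 40] [460, -223, 23]
248 [449, -201, 10] [469, -209, 47] [469, -212, 47] [469, -215, 47] [456, -223, 24]
254 [464, -203, 45] [468, -209, 52] [469, -212, 53] [469, -215, 53] [464, -222, 45]
260 [465, -204, 52] [468, -209, 58] [468, -212, 58] [468, -215, 58] [464, -221, 52]
266 [465, -204, 57] [469, -209, 64] [468, -212, 63] [468, -215, 63] [464, -221, 57]
272 [464, -204, 62] [468, -209, 68] [468, -212, 68] [468, -215, 69] [464, -221, 62]
278 [469, -205, 74
[... 301 characters left out ...]
 [470, -219, 87]
302 [469, -206, 90] [466, -209, 86] [455, -212, 71] [466, -214, 85] [469, -219, 90]
308 [470, -206, 94] [460, -209, 82] [451, -212, 71] [461, -215, 83] [469, -219, 93]
314 [474, -206, 102] [458, -209, 83] [448, -212, 71] [458, -215, 83] [474, -218, 101]
320 [475, -207, 105] [455, -209, 83] [379, -212, -1] [454, -215, 82] [474, -218, 105]
326 [474, -207, 107] [451, -209, 83] [373, -212, -2] [451, -215, 82] [475, -218, 108]
332 [474, -207, 109] [449, -209, 84] [367, -212, -1] [450, -215, 84] [474, -218, 109]
338 [473, -207, 111] [450, -209, 88] [361, -212, -1] [449, -215, 86] [474, -217, 111]
344 [472, -207, 112] [446, -209, 87] [355, -212, -1] [446, -215, 87] [475, -217, 115]
```

Run:
```python
from h import *
p=cv2.imread("pics/side2.png")
K,D,T=cal("side")
for P in ([.4577,-.2122,.004],[.4577,-.2122,.037]):
    q=np.linalg.inv(T)@np.r_[P,1]; uv=cv2.projectPoints(np.array([[q[0],-q[1],-q[2]]]),np.zeros(3),np.zeros(3),K,D)[0].ravel(); print(uv)
    cv2.circle(p,tuple(int(v) for v in uv.round()),0,(0,0,255),-1)
cv2.imwrite("pics/s3.png",cv2.resize(p[190:300,320:450],None,fx=5,fy=5,interpolation=cv2.INTER_NEAREST))
```

```text
[384.71737    271.75667102]
[387.01828325 256.58683445]
```

View pics/s3.png

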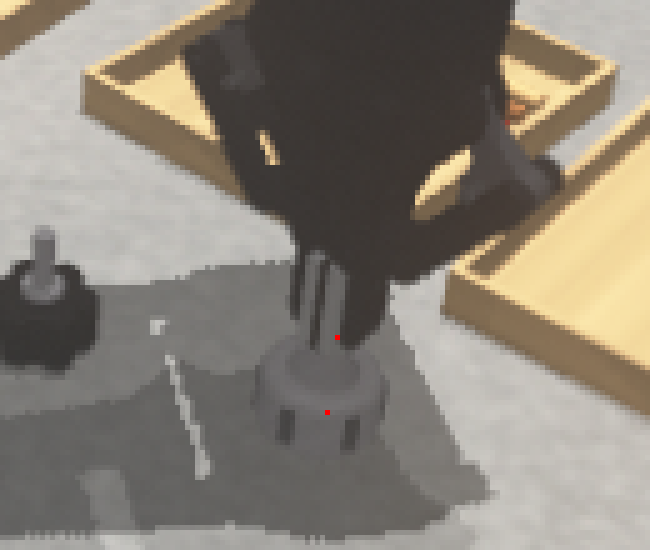

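Run:
```python
from h import *
p,d=optics.get_image("wrist"); print(monitor.observe()["position"])
for c in (314,318,330):
    R=list(range(233,246)); o,dr=rays("wrist",[[c,r] for r in R])
    print(c,[(r,np.round((o+v*d[r,c])*1000).astype(int).tolist()) for r,v in zip(R,dr)])
```

```text
[ 0.45762794 -0.21224246  0.00411362]
314 [(233, [455, -205, 0]), (234, [454, -205, -1]), (235, [453, -205, -1]), (236, [452, -205, -1]), (237, [451, -205, -1]), (238, [451, -205, 0]), (239, [450, -205, -1]), (240, [449, -205, -1]), (241, [468, -207, 38]), (242, [469, -207, 40]), (243, [469, -207, 41]), (244, [468, -207, 42]), (245, [468, -207, 43])]
318 [(233, [454, -208, -2]), (234, [453, -208, -1]), (235, [453, -208, -1]), (236, [453, -208, 1]), (237, [451, -208, -1]), (238, [450, -208, -2]), (239, [450, -208, -1]), (240, [449, -208, -2]), (241, [468, -209, 37]), (242, [468, -209, 39]), (243, [469, -209, 41]), (244, [468, -209, 42]), (245, [468, -209, 42])]
330 [(233, [454, -217, -2]), (234, [454, -216, 0]), (235, [453, -217, -1]), (236, [452, -217, -1]), (237, [452, -217, 0]), (238, [451, -216, 0]), (239, [450, -217, -1]), (240, [449, -217, -2]), (241, [468, -216, 38]), (242, [469, -215, 40]), (243, [468, -215, 40]), (244, [468, -215, 42]), (245, [469, -215, 43])]
```

The shut fingertips are really about 33 mm behind the reported TCP: tips at z 0.037 while the TCP reads 0.004. The wrist depth and the side view agree, so the fingers shut just above the nut without touching it. From here on I'll take the TCP z 33 mm lower, to about -0.030 at the bench. I'll open, go down in small steps while watching the force, then grip.

Call:
{"name": "step_arm", "arguments": {"fingers": [-1,-1,-1,-1,-1,-1,-1,-1], "travel": [[0,0,0],[0,0,0],[0,0,0],[0,0,0],[0,-0.02,0.1],[0,0,0.1],[0,0,0.08],[0,0,0.06]], "twist": [0,0,0,0,0,0,0,0]}}

```text
time_s: 4.47
position: [0.4575, -0.2101, -0.0306]
tool_rot: [[1.0, -0.001, -0.001], [-0.001, -1.0, 0.0], [-0.001, -0.0, -1.0]]
ft_force: [-0.6, 0.4, 0.4]
grip_width: 0.0855
gripper_force: 0.0
```

Call:
{"name": "step_arm", "arguments": {"fingers": [1,1,1,1,1], "travel": [[0,0,0],[0,0,0],[0,0,0],[0,0,0],[0,0,0]], "twist": [0,0,0,0,0], "force": 50}}

```text
time_s: 5.1
position: [0.4579, -0.2104, -0.0293]
tool_rot: [[1.0, -0.001, 0.001], [-0.001, -1.0, -0.001], [0.001, 0.001, -1.0]]
ft_force: [-1.3, -0.2, 6.3]
grip_width: 0.0362
gripper_force: 49.6
```

Call:
{"name": "step_arm", "arguments": {"fingers": [1,1,1], "travel": [[0,0,-0.1],[0,0,-0.3],[0,0,-0.5]], "twist": [0,0,0]}}

```text
time_s: 5.48
position: [0.4568, -0.2097, 0.0606]
tool_rot: [[1.0, -0.001, -0.003], [-0.001, -1.0, 0.002], [-0.003, -0.002, -1.0]]
ft_force: [0.8, -0.4, -1.2]
grip_width: 0.0363
gripper_force: 50.3
```

Run:
```python
from h import *
s=monitor.observe();print(s["position"],s["grip_width"],s["gripper_force"],s["ft_force"])
a,d=optics.get_image("wrist");b,_=optics.get_image("side")
cv2.imwrite("pics/m4.png",np.hstack([cv2.resize(a[150:350,220:430],(400,400)),cv2.resize(b[150:310,320:480],(400,400))]))
for c in (323,):
    R=list(range(200,270,2)); o,dr=rays("wrist",[[c,r] for r in R])
    print(c,[(r,np.round((o+v*d[r,c])*1000).astype(int).tolist()) for r,v in zip(R,dr)])
```

```text
[ 0.45683213 -0.209736    0.06058241] 0.03626553623146613 50.30605934840423 [ 0.78334984 -0.3545272  -1.22240191]
323 [(200, [462, -211, 4]), (202, [460, -211, 3]), (204, [458, -211, 4]), (206, [456, -211, 4]), (208, [454, -211, 3]), (210, [452, -211, 2]), (212, [450, -211, 3]), (214, [448, -211, 3]), (216, [446, -211, 3]), (218, [445, -211, 4]), (220, [443, -211, 3]), (222, [441, -211, 3]), (224, [479, -211, 95]), (226, [480, -211, 102]), (228, [480, -211, 104]), (230, [479, -211, 105]), (232, [480, -211, 109]), (234, [480, -211, 111]), (236, [479, -211, 112]), (238, [479, -211, 114]), (240, [478, -211, 114]), (242, [478, -211, 115]), (244, [477, -211, 116]), (246, [476, -211, 117]), (248, [476, -211, 118]), (250, [474, -211, 117]), (252, [474, -211, 118]), (254, [473, -211, 118]), (256, [471, -211, 117]), (258, [404, -211, 3]), (260, [402, -211, 3]), (262, [399, -211, 3]), (264, [397, -211, 3]), (266, [395, -211, 3]), (268, [393, -211, 3])]
```

View pics/m4.png

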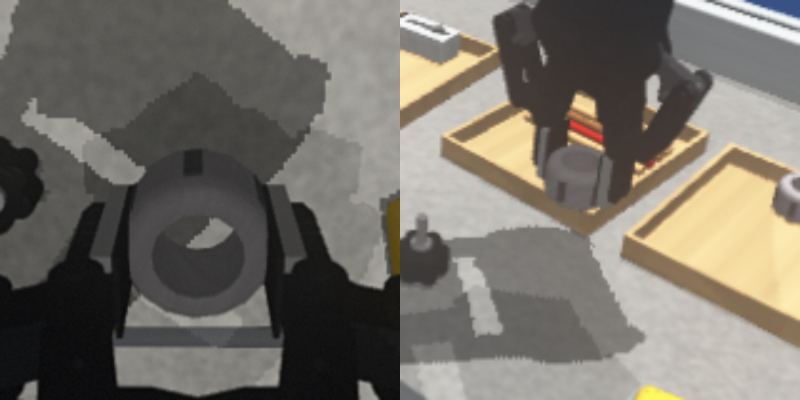

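The nut is held level and centred between the pads. Next it goes into the nut tray, on the right.

Call:
{"name": "step_arm", "arguments": {"fingers": [1,1,1,1,1,1,1,1,1], "travel": [[0.3,0.13,0],[0.5,0.23,0],[0.5,0.23,0],[0.39,0.16,0],[0,0,0],[0,0,0.3],[0,0,0.25],[0,0,0.15],[0,0,0.05]], "twist": [0,0,0,0,0,0,0,0,0]}}

```text
time_s: 6.7
position: [0.6259, -0.2851, -0.0156]
tool_rot: [[1.0, -0.001, -0.001], [-0.001, -1.0, 0.001], [-0.001, -0.001, -1.0]]
ft_force: [0.1, 0.1, -0.9]
grip_width: 0.0358
gripper_force: 50.3
```

Call:
{"name": "step_arm", "arguments": {"fingers": [1,1,1,1], "travel": [[0,0,0.04],[0,0,0.03],[0,0,0.02],[0,0,0]], "twist": [0,0,0,0]}}

```text
time_s: 7.2
position: [0.6266, -0.2854, -0.0238]
tool_rot: [[1.0, -0.001, 0.0], [-0.001, -1.0, -0.0], [0.0, 0.0, -1.0]]
ft_force: [-0.6, -0.1, -2.2]
grip_width: 0.0362
gripper_force: 50.3
```

Call:
{"name": "step_arm", "arguments": {"fingers": [1,1], "travel": [[0,0,0.015],[0,0,0]], "twist": [0,0]}}

```text
time_s: 7.45
position: [0.6267, -0.2855, -0.0251]
tool_rot: [[1.0, -0.001, 0.0], [-0.001, -1.0, -0.0], [0.0, 0.0, -1.0]]
ft_force: [-0.5, 0.2, 0.0]
grip_width: 0.0362
gripper_force: 50.5
```

Call:
{"name": "step_arm", "arguments": {"fingers": [1,1], "travel": [[0,0,0.01],[0,0,0]], "twist": [0,0]}}

```text
time_s: 7.7
position: [0.6268, -0.2856, -0.0252]
tool_rot: [[1.0, -0.001, 0.001], [-0.001, -1.0, -0.001], [0.001, 0.001, -1.0]]
ft_force: [-1.9, 0.9, 6.3]
grip_width: 0.0362
gripper_force: 51.2
```

Call:
{"name": "step_arm", "arguments": {"fingers": [-0.5,-0.5,-0.5,-0.5,-0.5], "travel": [[0,0,0],[0,0,0],[0,0,-0.1],[0,0,-0.3],[0,0,-0.5]], "twist": [0,0,0,0,0]}}

```text
time_s: 8.32
position: [0.6258, -0.285, 0.0637]
tool_rot: [[1.0, -0.001, -0.003], [-0.001, -1.0, 0.002], [-0.003, -0.002, -1.0]]
ft_force: [0.2, -0.5, 0.3]
grip_width: 0.0647
gripper_force: 0.0
```

Call:
{"name": "step_arm", "arguments": {"fingers": [-1,-1,-1,-1,-1,-1,-1,-1,-1,-1], "travel": [[-0.24,-0.437,0],[-0.24,-0.437,0],[-0.24,-0.437,0],[-0.24,-0.437,0],[-0.24,-0.437,0],[-0.24,-0.437,0],[-0.24,-0.437,0],[-0.24,-0.437,0],[-0.21,-0.44,0],[0,0,0]], "twist": [0,0,0,0,0,0,0,0,0,0]}}

```text
time_s: 9.57
position: [0.4127, 0.1105, 0.0643]
tool_rot: [[1.0, 0.003, 0.0], [0.003, -1.0, 0.0], [0.0, -0.0, -1.0]]
ft_force: [0.4, 0.0, 0.2]
grip_width: 0.0853
gripper_force: 0.0
```

```bash
cat > chk.py <<'E'
from h import *
import sys
s=monitor.observe();print(s["time_s"],s["position"],s["grip_width"])
b,d=optics.get_image("top"); cv2.imwrite(sys.argv[1],b)
c=cloud("top",np.ones_like(d,bool),d)
c=c[(c[:,2]>.021)&(c[:,2]<.06)&(c[:,0]>.3)&(c[:,0]<.75)&(abs(c[:,1])<.4)]
g=np.zeros((300,500),np.uint8); i=((c[:,0]-.2)/.002).astype(int); j=((c[:,1]+.5)/.002).astype(int); g[i,j]=1
n,l=cv2.connectedComponents(cv2.dilate(g,np.ones((3,3))))
for k in range(1,n):
    Q=c[l[i,j]==k]
    if len(Q)>40: r=cv2.minAreaRect(Q[:,:2].astype(np.float32)); print(len(Q),Q[:,2].max().round(3),np.median(Q[:,2]).round(4),np.round(r[0],4),np.round(r[1],3),round(r[2],1))
E
python3 chk.py pics/t5.png
```

```text
9.575 [0.41268236 0.11048535 0.0643064 ] 0.08528516124750456
500 0.03 0.0245 [0.3819 0.3223] [0.07  0.041] 12.3
768 0.04 0.0335 [ 0.3868 -0.3348] [0.064 0.061] 12.0
123 0.049 0.0227 [ 0.4241 -0.1173] [0.032 0.035] 40.8
117 0.049 0.023 [ 0.4614 -0.0059] [0.033 0.033] 23.1
164 0.032 0.027 [ 0.6267 -0.2842] [0.04  0.041] 19.3
372 0.034 0.0294 [0.6793 0.1055] [0.044 0.07 ] 3.8
166 0.031 0.0266 [ 0.6804 -0.2811] [0.041 0.041] 30.8
173 0.053 0.0257 [0.6915 0.2968] [0.045 0.034] 2.1
```

The first nut is down flat at (0.627, -0.284), 12 mm clear of the sample. Now the second nut.

Call:
{"name": "step_arm", "arguments": {"fingers": [-1,-1,-1,-1,1,1,1,1,1], "travel": [[0.01,0.03,0.3],[0,0,0.4],[0,0,0.15],[0,0,0.08],[0,0,0],[0,0,0],[0,0,0],[0,0,0],[0,0,0]], "twist": [0,0,0,0,0,0,0,0,0]}}

```text
time_s: 10.75
position: [0.4155, 0.1053, -0.0285]
tool_rot: [[1.0, -0.001, 0.002], [-0.001, -1.0, -0.0], [0.002, 0.0, -1.0]]
ft_force: [-1.1, -1.4, 8.0]
grip_width: 0.0358
gripper_force: 49.2
```

Call:
{"name": "step_arm", "arguments": {"fingers": [1,1,1,1], "travel": [[0,0,-0.1],[0,0,-0.3],[0,0,-0.5],[0,0,0]], "twist": [0,0,0,0]}}

```text
time_s: 11.25
position: [0.4167, 0.1055, 0.0638]
tool_rot: [[1.0, -0.001, 0.007], [-0.001, -1.0, -0.0], [0.007, 0.0, -1.0]]
ft_force: [-0.7, 0.3, -1.4]
grip_width: 0.0359
gripper_force: 50.9
```

Call:
{"name": "step_arm", "arguments": {"fingers": [1,1,1,1,1,1,1,1,1,1], "travel": [[0.17,0.43,0],[0.17,0.43,0],[0.17,0.43,0],[0.17,0.43,0],[0.17,0.43,0],[0.17,0.43,0],[0.17,0.43,0],[0.17,0.43,0],[0.19,0.47,0],[0,0,0]], "twist": [0,0,0,0,0,0,0,0,0,0]}}

```text
time_s: 12.5
position: [0.5695, -0.2885, 0.059]
tool_rot: [[1.0, -0.004, -0.001], [-0.004, -1.0, 0.0], [-0.001, -0.0, -1.0]]
ft_force: [0.2, 0.3, -2.3]
grip_width: 0.0359
gripper_force: 50.8
```

Call:
{"name": "step_arm", "arguments": {"fingers": [1,1,1,1,1], "travel": [[0,0,0.3],[0,0,0.3],[0,0,0.15],[0,0,0.06],[0,0,0]], "twist": [0,0,0,0,0]}}

```text
time_s: 13.12
position: [0.5697, -0.2857, -0.02]
tool_rot: [[1.0, -0.001, 0.0], [-0.001, -1.0, -0.0], [0.0, 0.0, -1.0]]
ft_force: [0.5, 0.5, -1.2]
grip_width: 0.0358
gripper_force: 50.8
```

Call:
{"name": "step_arm", "arguments": {"fingers": [1,1,1,1,1], "travel": [[0.01,0,0.02],[0,0,0.02],[0,0,0.01],[0,0,0.01],[0,0,0]], "twist": [0,0,0,0,0]}}

```text
time_s: 13.75
position: [0.5708, -0.2859, -0.0244]
tool_rot: [[1.0, -0.001, 0.001], [-0.001, -1.0, -0.001], [0.001, 0.001, -1.0]]
ft_force: [-3.6, 2.8, 11.7]
grip_width: 0.0356
gripper_force: 52.6
```

Call:
{"name": "step_arm", "arguments": {"fingers": [-0.5,-0.5,-0.5,-0.5,-0.5], "travel": [[0,0,0],[0,0,0],[0,0,-0.1],[0,0,-0.3],[0,0,-0.5]], "twist": [0,0,0,0,0]}}

```text
time_s: 14.38
position: [0.5699, -0.2853, 0.0638]
tool_rot: [[1.0, -0.001, -0.002], [-0.001, -1.0, 0.002], [-0.002, -0.002, -1.0]]
ft_force: [0.6, -0.3, 0.7]
grip_width: 0.0639
gripper_force: 0.0
```

Call:
{"name": "step_arm", "arguments": {"fingers": [-1,-1,-1,-1,-1,-1,-1], "travel": [[-0.29,-0.33,-0.2],[-0.29,-0.33,0],[-0.29,-0.34,0],[-0.29,-0.34,0],[-0.29,-0.34,0],[0,0,0],[0,0,0]], "twist": [0,0,0,0,0,0,0]}}

```text
time_s: 15.25
position: [0.4267, -0.1184, 0.0843]
tool_rot: [[1.0, -0.001, 0.002], [-0.001, -1.0, -0.001], [0.002, 0.001, -1.0]]
ft_force: [0.3, -0.5, -0.5]
grip_width: 0.0858
gripper_force: 0.0
```

```bash
python3 chk.py pics/t6.png
python3 - <<'E'
from h import *
p,d=optics.get_image("wrist")
for r in models.trace("wrist","knob_a")[:4]:
    c=cloud("wrist",r["mask"],d); s=c[c[:,2]>.036]; c=c[(c[:,2]>.014)&(c[:,2]<.03)]
    if len(c)>20: print(round(r["confidence"],2),cv2.minAreaRect(c[:,:2].astype(np.float32)), s.mean(0) if len(s) else 0)
E
```

```text
15.25 [ 0.42666219 -0.1183599   0.08426243] 0.08582176198664487
764 0.04 0.0335 [ 0.3869 -0.3348] [0.064 0.061] 11.9
397 0.032 0.0257 [0.4623 0.2157] [0.031 0.071] 70.5
116 0.048 0.023 [ 0.4628 -0.003 ] [0.032 0.037] 63.5
156 0.032 0.027 [ 0.5707 -0.2855] [0.039 0.039] 84.5
165 0.032 0.0271 [ 0.6264 -0.2837] [0.04  0.041] 29.3
366 0.036 0.0294 [0.6731 0.1051] [0.031 0.07 ] 4.8
167 0.033 0.0266 [ 0.684  -0.2817] [0.048 0.04 ] 1.7
166 0.053 0.0259 [0.6881 0.2969] [0.037 0.035] 60.9
0.84 ((0.42322269082069397, -0.11629416048526764), (0.03878512606024742, 0.03504463657736778), 5.669009208679199) [ 0.42401096 -0.11621861  0.04388916]
0.66 ((0.46263110637664795, -0.0035911500453948975), (0.035858165472745895, 0.03870931267738342), 52.453880310058594) [ 0.46247572 -0.00455967  0.04342004]
```

Both nuts are in their tray, flat and apart. Now the first knob.

Call:
{"name": "step_arm", "arguments": {"fingers": [-1,-1,-1,-1,1,1,1,1,1], "travel": [[-0.03,-0.015,0.4],[0,0,0.4],[0,0,0.25],[0,0,0.09],[0,0,0],[0,0,0],[0,0,0],[0,0,0],[0,0,0]], "twist": [0,0,0,0,0,0,0,0,0]}}

```text
time_s: 16.52
position: [0.4233, -0.1164, -0.0293]
tool_rot: [[1.0, -0.001, 0.002], [-0.001, -1.0, -0.001], [0.002, 0.001, -1.0]]
ft_force: [-1.2, 0.1, 7.3]
grip_width: 0.0384
gripper_force: 49.4
```

Call:
{"name": "step_arm", "arguments": {"fingers": [1,1,1,1], "travel": [[0,0,-0.1],[0,0,-0.3],[0,0,-0.5],[0,0,-0.2]], "twist": [0,0,0,0]}}

```text
time_s: 17.02
position: [0.4235, -0.1165, 0.0828]
tool_rot: [[1.0, -0.001, 0.004], [-0.001, -1.0, -0.002], [0.004, 0.002, -1.0]]
ft_force: [-0.3, 1.0, -1.7]
grip_width: 0.0381
gripper_force: 50.3
```

Run:
```python
from h import *
a,d=optics.get_image("wrist");b,_=optics.get_image("side")
cv2.imwrite("pics/m7.png",np.hstack([cv2.resize(a[150:350,220:430],(400,400)),cv2.resize(b[130:290,280:440],(400,400))]))
```

```text
(no output)
```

View pics/m7.png

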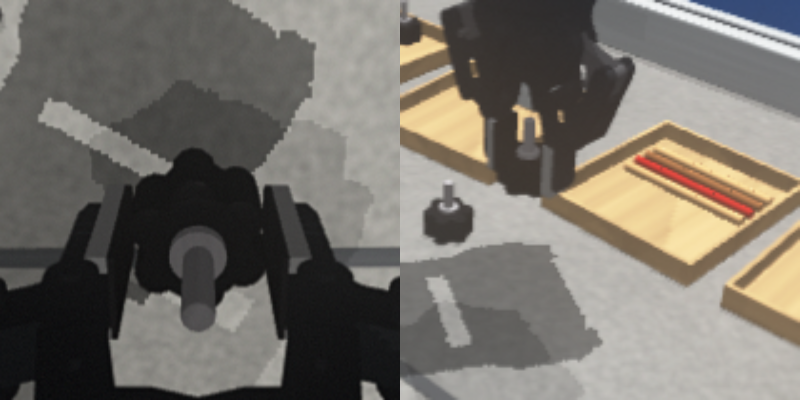

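Knob held upright, stud up. It goes to the knob tray, on the left.

Call:
{"name": "step_arm", "arguments": {"fingers": [1,1,1,1,1,1,1,1,1,1], "travel": [[0.21,-0.414,0],[0.21,-0.414,0],[0.21,-0.414,0],[0.21,-0.414,0],[0.21,-0.414,0],[0.21,-0.414,0],[0.21,-0.414,0],[0.21,-0.414,0],[0.21,-0.414,0],[0.21,-0.414,0]], "twist": [0,0,0,0,0,0,0,0,0,0]}}

```text
time_s: 18.38
position: [0.6332, 0.2989, 0.0782]
tool_rot: [[1.0, -0.001, -0.002], [-0.001, -1.0, -0.001], [-0.002, 0.001, -1.0]]
ft_force: [-0.5, -0.7, -0.8]
grip_width: 0.0384
gripper_force: 50.4
```

Call:
{"name": "step_arm", "arguments": {"fingers": [1,1,1,1,1,1], "travel": [[0,0,0],[0,0,0.3],[0,0,0.35],[0,0,0.25],[0,0,0.12],[0,0,0]], "twist": [0,0,0,0,0,0]}}

```text
time_s: 19.12
position: [0.633, 0.2971, -0.0227]
tool_rot: [[1.0, -0.002, -0.001], [-0.002, -1.0, -0.0], [-0.001, 0.0, -1.0]]
ft_force: [0.2, -0.7, -0.4]
grip_width: 0.0385
gripper_force: 50.7
```

Call:
{"name": "step_arm", "arguments": {"fingers": [1,1,1,1], "travel": [[0,0,0.01],[0,0,0.01],[0,0,0.01],[0,0,0]], "twist": [0,0,0,0]}}

```text
time_s: 19.62
position: [0.6333, 0.2977, -0.0252]
tool_rot: [[1.0, -0.001, 0.0], [-0.001, -1.0, 0.0], [0.0, -0.0, -1.0]]
ft_force: [0.1, -0.6, -0.3]
grip_width: 0.0382
gripper_force: 50.7
```

Call:
{"name": "step_arm", "arguments": {"fingers": [1,1], "travel": [[0,0,0.01],[0,0,0]], "twist": [0,0]}}

```text
time_s: 19.88
position: [0.6333, 0.2977, -0.0252]
tool_rot: [[1.0, -0.001, 0.001], [-0.001, -1.0, 0.0], [0.001, -0.0, -1.0]]
ft_force: [-3.5, -1.0, 7.1]
grip_width: 0.0384
gripper_force: 51.3
```

Call:
{"name": "step_arm", "arguments": {"fingers": [-0.5,-0.5,-0.5,-0.5,-0.5], "travel": [[0,0,0],[0,0,0],[0,0,-0.1],[0,0,-0.45],[0,0,-0.5]], "twist": [0,0,0,0,0]}}

```text
time_s: 20.5
position: [0.6329, 0.2976, 0.0799]
tool_rot: [[1.0, -0.001, -0.001], [-0.001, -1.0, -0.0], [-0.001, 0.0, -1.0]]
ft_force: [0.2, 0.4, 1.4]
grip_width: 0.0638
gripper_force: 0.0
```

Call:
{"name": "step_arm", "arguments": {"fingers": [-1,-1,-1,-1,-1,-1,-1,-1,-1], "travel": [[-0.24,0.43,0],[-0.24,0.43,0],[-0.24,0.43,0],[-0.24,0.43,0],[-0.24,0.43,0],[-0.24,0.43,0],[-0.26,0.44,0],[0,0,0],[0,0,0]], "twist": [0,0,0,0,0,0,0,0,0]}}

```text
time_s: 21.62
position: [0.4634, -0.004, 0.0792]
tool_rot: [[1.0, -0.002, 0.001], [-0.002, -1.0, -0.0], [0.001, 0.0, -1.0]]
ft_force: [-1.1, 0.4, 0.8]
grip_width: 0.0855
gripper_force: 0.0
```

Call:
{"name": "step_arm", "arguments": {"fingers": [-1,-1,-1,-1,1,1,1,1,1], "travel": [[0,0,0.4],[0,0,0.4],[0,0,0.2],[0,0,0.085],[0,0,0],[0,0,0],[0,0,0],[0,0,0],[0,0,0]], "twist": [0,0,0,0,0,0,0,0,0]}}

```text
time_s: 22.75
position: [0.4634, -0.0041, -0.0288]
tool_rot: [[1.0, -0.001, 0.002], [-0.001, -1.0, -0.0], [0.002, 0.0, -1.0]]
ft_force: [-0.2, 1.5, 6.0]
grip_width: 0.0381
gripper_force: 49.5
```

Call:
{"name": "step_arm", "arguments": {"fingers": [1,1,1,1], "travel": [[0,0,-0.1],[0,0,-0.3],[0,0,-0.5],[0,0,-0.2]], "twist": [0,0,0,0]}}

```text
time_s: 23.25
position: [0.4637, -0.0044, 0.0833]
tool_rot: [[1.0, -0.001, 0.004], [-0.001, -1.0, -0.001], [0.004, 0.001, -1.0]]
ft_force: [0.7, 0.3, -0.8]
grip_width: 0.0385
gripper_force: 50.3
```

```bash
python3 chk.py pics/t8.png
```

```text
23.25 [ 0.46370666 -0.00436231  0.0833394 ] 0.038462333981881536
537 0.03 0.0243 [0.382  0.3221] [0.07  0.041] 12.0
769 0.041 0.0335 [ 0.3869 -0.3347] [0.064 0.06 ] 11.8
397 0.032 0.0255 [0.4624 0.2162] [0.031 0.07 ] 70.9
159 0.033 0.0271 [ 0.5707 -0.2851] [0.039 0.04 ] 81.3
163 0.033 0.027 [ 0.6261 -0.2836] [0.041 0.04 ] 33.8
171 0.053 0.026 [0.6337 0.2956] [0.037 0.036] 10.9
368 0.038 0.0296 [0.6766 0.1053] [0.038 0.07 ] 1.0
161 0.033 0.027 [ 0.6799 -0.2814] [0.043 0.039] 57.4
184 0.054 0.0258 [0.6918 0.2871] [0.053 0.047] 89.5
```

Call:
{"name": "step_arm", "arguments": {"fingers": [1,1,1,1,1,1,1,1], "travel": [[0.165,-0.432,0],[0.165,-0.432,0],[0.165,-0.432,0],[0.165,-0.432,0],[0.165,-0.432,0],[0.165,-0.432,0],[0.165,-0.432,0],[0,0,0]], "twist": [0,0,0,0,0,0,0,0]}}

```text
time_s: 24.3
position: [0.5786, 0.3006, 0.0793]
tool_rot: [[1.0, 0.002, -0.0], [0.002, -1.0, 0.0], [-0.0, -0.0, -1.0]]
ft_force: [-1.2, -0.6, -1.2]
grip_width: 0.0381
gripper_force: 50.4
```

Call:
{"name": "step_arm", "arguments": {"fingers": [1,1,1,1,1], "travel": [[0,0,0.3],[0,0,0.35],[0,0,0.25],[0,0,0.12],[0,0,0]], "twist": [0,0,0,0,0]}}

```text
time_s: 24.92
position: [0.5784, 0.2976, -0.0221]
tool_rot: [[1.0, -0.001, -0.001], [-0.001, -1.0, -0.0], [-0.001, 0.0, -1.0]]
ft_force: [-0.7, -0.4, -0.1]
grip_width: 0.0384
gripper_force: 50.4
```

Call:
{"name": "step_arm", "arguments": {"fingers": [1,1,1,1], "travel": [[0,0,0.01],[0,0,0.01],[0,0,0.01],[0,0,0]], "twist": [0,0,0,0]}}

```text
time_s: 25.42
position: [0.5787, 0.2982, -0.0248]
tool_rot: [[1.0, -0.001, 0.0], [-0.001, -1.0, 0.0], [0.0, -0.0, -1.0]]
ft_force: [0.1, 0.2, -0.6]
grip_width: 0.0384
gripper_force: 50.4
```

Call:
{"name": "step_arm", "arguments": {"fingers": [1,1], "travel": [[0,0,0.01],[0,0,0]], "twist": [0,0]}}

```text
time_s: 25.68
position: [0.5788, 0.2982, -0.0248]
tool_rot: [[1.0, -0.001, 0.001], [-0.001, -1.0, 0.0], [0.001, -0.0, -1.0]]
ft_force: [-2.8, -1.6, 6.2]
grip_width: 0.0382
gripper_force: 51.2
```

Call:
{"name": "step_arm", "arguments": {"fingers": [-0.5,-0.5,-0.5,-0.5,-0.5], "travel": [[0,0,0],[0,0,0],[0,0,-0.1],[0,0,-0.45],[0,0,-0.5]], "twist": [0,0,0,0,0]}}

```text
time_s: 26.3
position: [0.5784, 0.298, 0.0805]
tool_rot: [[1.0, -0.001, -0.001], [-0.001, -1.0, -0.0], [-0.001, 0.0, -1.0]]
ft_force: [0.8, -0.1, 0.2]
grip_width: 0.0643
gripper_force: 0.0
```

Call:
{"name": "step_arm", "arguments": {"fingers": [-1,-1,-1,-1,-1,-1,-1], "travel": [[-0.39,0.27,0],[-0.39,0.27,0],[-0.38,0.27,0],[0,0,0],[0,0,0],[0,0,0],[0,0,0]], "twist": [0,0,0,0.052,0.052,0,0]}}

```text
time_s: 27.18
position: [0.4627, 0.2173, 0.0794]
tool_rot: [[0.948, -0.319, 0.0], [-0.319, -0.948, 0.0], [0.0, -0.0, -1.0]]
ft_force: [0.3, -0.6, -0.4]
grip_width: 0.0855
gripper_force: 0.0
```

```bash
python3 chk.py pics/t9.png
python3 - <<'E'
from h import *
p,d=optics.get_image("wrist"); cv2.imwrite("pics/w9.png",p)
for r in models.trace("wrist","stop")[:4]:
    c=cloud("wrist",r["mask"],d); c=c[(c[:,2]>.018)&(c[:,2]<.035)]
    if len(c)>20: print(round(r["confidence"],2),len(c),cv2.minAreaRect(c[:,:2].astype(np.float32)))
E
```

```text
27.175 [0.46271592 0.2173121  0.07937667] 0.08552155030150896
767 0.039 0.0336 [ 0.3868 -0.3356] [0.064 0.062] 12.9
63 0.029 0.0248 [0.4459 0.209 ] [0.037 0.013] 4.0
156 0.032 0.0272 [ 0.5706 -0.2854] [0.04  0.038] 7.1
163 0.031 0.0271 [ 0.627  -0.2845] [0.04  0.041] 30.7
41 0.053 0.0269 [0.6437 0.3011] [0.023 0.021] 64.9
363 0.036 0.0296 [0.6733 0.1049] [0.032 0.07 ] 4.8
168 0.033 0.0266 [ 0.6831 -0.2814] [0.047 0.04 ] 9.0
170 0.052 0.0257 [0.6888 0.2975] [0.041 0.037] 45.7
0.81 2663 ((0.4619426131248474, 0.2177603840827942), (0.029985615983605385, 0.06916268914937973), 71.04751586914062)
```

View pics/w9.png

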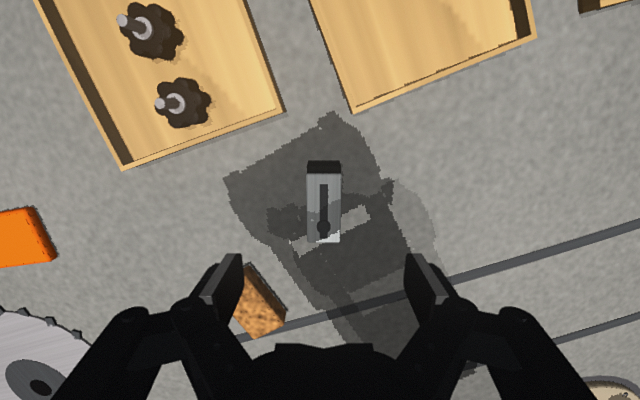

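The wrist picture shows both knobs standing stud up in their tray, near (150,30) and (183,103). The stop at (323,200) is aligned with the tool, so I'll grip it.

Call:
{"name": "step_arm", "arguments": {"fingers": [-1,-1,-1,-1,1,1,1,1,1], "travel": [[0,0,0.4],[0,0,0.4],[0,0,0.2],[0,0,0.06],[0,0,0],[0,0,0],[0,0,0],[0,0,0],[0,0,0]], "twist": [0,0,0,0,0,0,0,0,0], "force": 60}}

```text
time_s: 28.45
position: [0.4631, 0.2174, -0.026]
tool_rot: [[0.947, -0.322, 0.002], [-0.322, -0.947, 0.0], [0.002, -0.001, -1.0]]
ft_force: [-1.0, -0.2, 5.9]
grip_width: 0.029
gripper_force: 60.2
```

Call:
{"name": "step_arm", "arguments": {"fingers": [1,1,1,1], "travel": [[0,0,-0.1],[0,0,-0.3],[0,0,-0.5],[0,0,-0.2]], "twist": [0,0,0,0]}}

```text
time_s: 28.95
position: [0.4633, 0.2174, 0.0862]
tool_rot: [[0.947, -0.322, 0.004], [-0.322, -0.947, 0.001], [0.003, -0.002, -1.0]]
ft_force: [-0.2, -0.4, -2.0]
grip_width: 0.029
gripper_force: 59.7
```

Call:
{"name": "step_arm", "arguments": {"fingers": [1,1,1,1,1,1,1,1,1], "travel": [[0,0,0],[0,0,0],[0,0,0],[0,0,0],[0.31,0.32,0],[0.31,0.32,0],[0.31,0.32,0],[0.31,0.31,0],[0,0,0]], "twist": [-0.0425,-0.0425,-0.0425,0,0,0,0,0,0]}}

```text
time_s: 30.08
position: [0.5971, 0.0975, 0.0828]
tool_rot: [[0.998, 0.067, 0.001], [0.067, -0.998, -0.0], [0.001, 0.0, -1.0]]
ft_force: [-0.2, 0.3, -1.9]
grip_width: 0.029
gripper_force: 59.7
```

Call:
{"name": "step_arm", "arguments": {"fingers": [1,1,1,1,1], "travel": [[0,0,0.3],[0,0,0.4],[0,0,0.2],[0,0,0.1],[0,0,0]], "twist": [0,0,0,0,0]}}

```text
time_s: 30.7
position: [0.5952, 0.1, -0.0168]
tool_rot: [[0.997, 0.072, -0.001], [0.072, -0.997, 0.0], [-0.001, -0.0, -1.0]]
ft_force: [0.4, -1.0, -1.4]
grip_width: 0.0287
gripper_force: 59.7
```

Call:
{"name": "step_arm", "arguments": {"fingers": [1,1,1,1], "travel": [[0,0,0.02],[0,0,0.02],[0,0,0.01],[0,0,0]], "twist": [0,0,0,0]}}

```text
time_s: 31.2
position: [0.5955, 0.0996, -0.0218]
tool_rot: [[0.997, 0.073, 0.0], [0.073, -0.997, 0.0], [0.0, -0.0, -1.0]]
ft_force: [0.8, -0.1, -1.6]
grip_width: 0.0288
gripper_force: 59.7
```

Call:
{"name": "step_arm", "arguments": {"fingers": [1,1], "travel": [[0,0,0.01],[0,0,0]], "twist": [0,0]}}

```text
time_s: 31.45
position: [0.5956, 0.0996, -0.0219]
tool_rot: [[0.997, 0.073, 0.001], [0.073, -0.997, -0.0], [0.001, 0.0, -1.0]]
ft_force: [-2.7, -0.5, 5.5]
grip_width: 0.0285
gripper_force: 60.8
```

Contact. I'll release, back off clear of the trays and check.

Call:
{"name": "step_arm", "arguments": {"fingers": [-0.5,-0.5,-0.5,-0.5,-0.5,-0.5], "travel": [[0,0,0],[0,0,0],[0,0,-0.1],[0,0,-0.4],[0,0,-0.5],[0,0,-0.5]], "twist": [0,0,0,0,0,0]}}

```text
time_s: 32.2
position: [0.5953, 0.0996, 0.1294]
tool_rot: [[0.997, 0.073, 0.0], [0.073, -0.997, -0.0], [0.0, 0.0, -1.0]]
ft_force: [0.1, 0.1, 0.0]
grip_width: 0.0643
gripper_force: 0.0
```

Call:
{"name": "step_arm", "arguments": {"fingers": [-1,-1,-1,-1,-1,-1,-1,-1,-1,-1], "travel": [[-0.22,0.4,-0.1],[-0.22,0.4,0],[-0.22,0.4,0],[-0.22,0.4,0],[-0.22,0.4,0],[-0.3,0.4,0],[-0.3,0.4,0],[-0.3,0.4,0],[-0.3,0.4,0],[0,0,0]], "twist": [0,0,0,0,0,0,0,0,0,0]}}

```text
time_s: 33.45
position: [0.391, -0.2785, 0.1377]
tool_rot: [[0.998, 0.068, 0.001], [0.068, -0.998, -0.001], [0.0, 0.001, -1.0]]
ft_force: [-0.7, 0.4, -0.3]
grip_width: 0.0853
gripper_force: 0.0
```

```bash
python3 chk.py pics/t10.png
```

```text
33.45 [ 0.39097062 -0.27854036  0.13773684] 0.08526724937847072
535 0.031 0.0244 [0.3817 0.3224] [0.07  0.041] 12.0
160 0.032 0.0272 [ 0.5702 -0.2857] [0.04  0.037] 7.3
374 0.036 0.0296 [0.5949 0.0979] [0.072 0.03 ] 3.8
179 0.052 0.0258 [0.5792 0.2964] [0.036 0.038] 46.2
163 0.032 0.0275 [ 0.6266 -0.2842] [0.04  0.039] 52.1
167 0.052 0.0258 [0.6337 0.2964] [0.036 0.036] 6.9
362 0.036 0.0293 [0.6732 0.105 ] [0.031 0.07 ] 3.9
168 0.032 0.0266 [ 0.6838 -0.2817] [0.041 0.048] 86.0
170 0.054 0.0261 [0.6893 0.2971] [0.039 0.038] 18.7
```

View pics/t10.png

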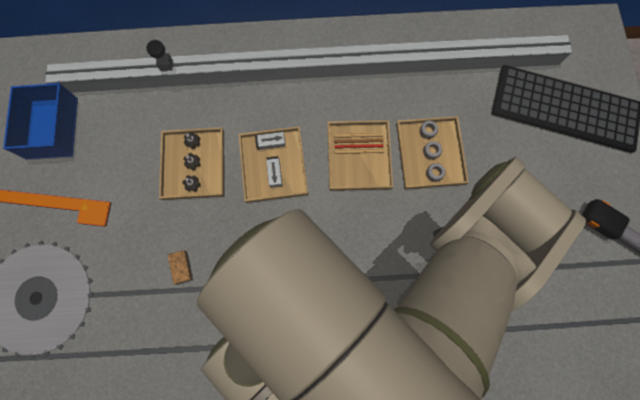

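The picture shows the knobs at (191,160) and (191,183), the stop at (274,172) and the nuts at (432,150) and (436,172), each flat beside its sample. The sanding block has not moved. The arm hides the tape measure, but it sat unmoved in every earlier check and the gripper stayed about 100 mm above it. I'll hand in.

```bash
python3 -c "
from rig import close_job
print(close_job())"
```

```text
the job is handed in; nothing more can be done
None
```

The job is handed in at about 33 s: both collet nuts, both knobs and the fence stop are flat in their trays, same way up, and the sanding block did not move; the arm hid the tape measure in the last picture, but it was unmoved in every earlier check.

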